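Refit the gas hob knob and hold it pressed in

ROBOT

A 7-joint arm with a two-finger parallel gripper is mounted at the origin on the work surface. World frame = base frame: x ahead of the robot, y to its left, z up, the work surface at z = 0. Lengths are in m, angles in rad, forces in N, time in s.
With the tool pointing down it reaches from about 0.4 to 0.875 m from the base axis. Payload 19.3 kg.
Tool frame: the origin (TCP) lies where the fingers leave the gripper's body, on its centre line; the fingertips stand bot.tip_reach ahead of it and the grasp point (between the pads) lies 54 mm ahead of it (bot.tip_reach is the distance from the TCP to the fingertips, in m); z points along the fingers, y is the line along which they close (so a half turn about z gives the same grasp; the last joint's range is limited). The gripper opens to 85 mm and grips with 20 to 120 N. Pads are 22 mm wide; open, the fingers measure 114 mm over their backs; the gripper's body (76 mm by 85 mm) begins 54 mm behind the grasp point. The pads swing forward as they close: fully open they stand 13 mm farther back than shut.
Start: joints at [-1.373, 0.521, -0.036, 1.599, 0.021, 1.021, -0.113], TCP at [0.165, 0.603, 0.304] pointing down, gripper open.
Joint ranges: [-2.91, 2.91], [-0.3, 2.13], [-1.5, 1.42], [0.17, 2.43], [-1.26, 4.41], [0.16, 1.93], [-2.52, 2.52]. Speed limits (rad/s): [1.89, 1.89, 2.39, 2.39, 3.01, 3.01, 3.01].

INTERFACE

Orientations are given as [roll, pitch, yaw] about the fixed x, y, z axes, in that order (R = Rz(yaw) Ry(pitch) Rx(roll)).
In Python, from workcell import bot gives the robot as it stands. The module is installed in compiled form; this text tells all that it offers.
- The arm moves only by the shell command python3 -m jog 'ROWS' [FORCE]. ROWS is JSON, a list that holds one entry, the list of rows, each a list of 7 numbers: the shift along the tool's x, y, z in mm, then the turn, a rotation vector about the tool's x, y, z in rad, then the opening, from 0 (shut) to 1 (fully open). In form: [[[tx, ty, tz, wx, wy, wz, fingers], ...]]. A call has 1 to 5 rows; each row shifts and turns the commanded pose from where the row before left it, along the tool's axes as they then stand; what a row does not reach is not made up. A row lasts 1/10 s, in which the tool goes at most 50 mm and 8.59 degrees, less where a joint would pass 70% of its speed; a pose out of reach is approached as far as the arm can. A call is refused whole if a number of a shift passes 50 or a number of a turn 0.15, either way. A call with a gripper value outside its range is refused whole. The fingers move at their own pace and stop on an object; FORCE is the grip in N (left out, the last holds). Time passes only in rows, so rows that do not move let the fingers close. It gives the time, the measured TCP pose, the force, the opening and the grip force at its end, in the units of the state.
- bot.observe(): the state, without advancing time (a new reading comes with each control period).
- bot.grab_frame(name): name is "scene" or "top"; returns a dict with "img" (420x560x3 uint8, red, green, blue), "intrinsics" (3x3 intrinsics, pixels), "R" (3x3) and "t" (3): a world point X has camera coordinates R X + t. Camera axes: x right, y down, z forward; pixel columns grow to the right and rows downward; lengths in m; the calibration is good to about 2 mm. A picture is of the moment at which its call begins. There is no depth.
- bot.job_done(): hands the job in; it is judged then, once.
Trained networks look in a picture, given as the dict that the camera call returned (one of the last four; its "shot" number tells which), for a name from the list of things; names that differ only in an ending like _2 or _b are one class to them, and where a whole thing is asked for, a point or a joint stands for the part that bears it (a point fixed in the world has none). Each returns a list of dicts, best first, with "conf" (0 to 1); they miss things now and then, are a little off and sometimes report something else, mostly with a low value. They report only what shows in the picture. A call takes as long as a camera call. They do not tell look-alikes from the thing itself.
- bot.trace(query, picture): "region" (420x560 bool, what is visible of it).
- bot.spot_point(query, picture): "xyz" ([x, y, z] in m, in world coordinates, good to about 4 mm: a listed point, or the origin of a listed thing).
The state is a dict: "clock": time; "qpos": joint angles; "qd": joint speeds; "joint_efforts": joint torques, N m; "position": TCP position; "tool_rot": TCP orientation; "force": force on the tool from outside, world axes, zero at the start; "moment": the same for the moment, N m; "grip_width": finger opening in m; "finger_force": force on a finger pad.
Only numpy, scipy, OpenCV 4.12 (cv2) and the standard library are available. Lean on these libraries where they do the work, as an engineer would, in place of code of your own. Each camera call takes 0.05 s, during which the arm holds its last target. There are 200 camera calls.

TASK

The knob has come off the gas hob on the braai ledge. Pick up the long bar knob with the pointed nose, turn it so that the flat in its hole matches the flat on the hob's D-shaped brass shaft, and slide it fully home on the shaft; then push knob and shaft right in against the valve's spring, as one does while the gas is lit, and finish with the robot still holding the knob pressed in. Leave the little round knob, the pepper grinder and the lighter where they are.

Things in the scene. Friction and masses are not known exactly. Their poses are not given: they have to be found in the camera images.
- knob_grip (a point): Centre of the finger bar of the loose black bar knob, which starts hole down on the ledge: 36 mm above its underside, on its axis. Skirt 50 mm in diameter, 23 mm high; on it an upright bar 14 mm wide, 44 long, 26 high, and at one end a pointed nose reaching 36 mm from the axis. 49 mm high in all, about 0.08 kg. x: along the bar towards the nose, z up.
- knob_seat (a point): Point on the knob's axis at the blind end of its D-shaped hole, 18 mm above the underside, 18 mm below knob_grip; axes as knob_grip. Hole 18 mm deep, 16 mm across its round part, its flat 3 mm from the axis on the nose side (+x), 2.5 mm chamfer at the mouth. Fully home, this point touches shaft_top.
- shaft_top (a point): Centre of the top end of the hob's upright brass D-shaft: 14 mm in diameter, flat 2 mm from its axis, last 4 mm tapered, 26 mm out of the hob's top; it does not turn. x: level, out of the flat; z up. To enter, the knob's x must point the same way (within 0.15 rad). The point sinks with the shaft as it is pressed.
- hob: The fixed steel one-burner gas hob: 300 mm (x) by 260 mm (y), 70 mm high. Origin: centre of its underside, z up. The shaft stands 110 mm from it along -x, near the edge at -x; the shaft's flat and a small dark raised mark beside it face that edge. On the other side, from 70 mm away from the shaft, a pan support rises 27 mm above the top.
- valve (a joint): How far the shaft is pressed down into the hob, in m: 0 at rest, 0.006 at the end of its travel. A spring resists: about 6 N starts it moving, 9 N holds it fully in, and it springs back when let go.
- round_knob_mid (a point): Centre of a small round black knob (42 mm in diameter, 28 mm high, no bar, no nose), standing on the ledge: it belongs elsewhere, leave it.
- grinder_mid (a point): Centre of an empty glass and steel pepper grinder standing on the ledge, 56 mm in diameter, 129 mm high (point 60 mm up): leave it.
- lighter_mid (a point): Centre of a metal flip-top lighter lying flat on the ledge, 57 x 38 x 13 mm: leave it.
Mind the look-alikes: they are no part of the job. What is shaped like the part that bears knob_grip but pink is not meant.

How it is judged:
By the outcome, as a careful person would: the job done as asked, in the order asked, and still so for the second after the job is handed in, while the arm keeps its last pose, push and grip.
It also fails if it takes over 48 s, if anything falls off the work surface, if the arm or the gripper's body presses on something with over 40 N, if the wrist force passes 120 N, or if a joint passes its speed limit or range.

## Working session

There is one attempt and no reset: what is moved stays moved. The work goes in short steps, Python scripts to look and compute and a shell command to move; the robot and the scene stay as the last step left them, time stands still between calls to the robot, and variables do not carry over. Pictures are saved under pics/ and viewed, at most 10 in all, crops included, and the job is handed in when it is done.

```bash
mkdir -p pics
cat > h.py <<'E'
import numpy as np, cv2
from workcell import bot
from scipy.spatial.transform import Rotation as Ro
def proj(p,X):
    c=p["R"]@np.array(X)+p["t"]; u=p["intrinsics"]@c; return u[:2]/u[2]
def ray(p,uv,z):
    d=p["R"].T@np.linalg.solve(p["intrinsics"],[uv[0],uv[1],1.]); o=-p["R"].T@p["t"]
    return o+d*(z-o[2])/d[2]
def save(p,n,box=None,s=1):
    im=p["img"][:,:,::-1]
    if box: im=im[box[1]:box[3],box[0]:box[2]]
    cv2.imwrite(n,cv2.resize(im,None,fx=s,fy=s,interpolation=cv2.INTER_CUBIC))
E
python3 - <<'E'
from h import *
o=bot.observe(); print({k:np.round(v,3) for k,v in o.items()},bot.tip_reach)
ps={n:bot.grab_frame(n) for n in("scene","top")}
cv2.imwrite("pics/a.png",cv2.resize(np.hstack([ps["scene"]["img"],ps["top"]["img"]])[:,:,::-1],(800,300),interpolation=cv2.INTER_AREA))
save(ps["top"],"pics/top0.png",s=1.4)
for n,p in ps.items():
    print(n,"cam",np.round(-p["R"].T@p["t"],2))
    for q in("knob_grip","knob_seat","shaft_top","hob","round_knob_mid","grinder_mid","lighter_mid"):
        for r in bot.spot_point(q,p)[:3]: print(n,q,round(r["conf"],2),np.round(r["xyz"],3),np.round(proj(p,r["xyz"])))
E
```

```text
{'clock': np.float64(0.0), 'qpos': array([-1.373,  0.522, -0.036,  1.6  ,  0.021,  1.021, -0.113]), 'qd': array([ 0.001, -0.   , -0.001, -0.001,  0.   ,  0.   , -0.   ]), 'joint_efforts': array([-1.0000e-03, -9.2713e+01,  1.9800e+00, -3.6992e+01,  1.8000e-02,
        8.0000e-03,  0.0000e+00]), 'position': array([0.165, 0.602, 0.303]), 'tool_rot': array([-3.14 ,  0.   ,  2.874]), 'force': array([-0.569, -0.03 ,  0.611]), 'moment': array([ 0.016, -0.024, -0.067]), 'finger_force': np.float64(0.0), 'grip_width': np.float64(0.085)} 0.0726
scene cam [ 1.11 -0.29  0.98]
scene knob_grip 0.8 [ 0.496 -0.373  0.039] [176. 233.]
scene knob_grip 0.79 [ 0.376 -0.386  0.034] [162. 195.]
scene knob_grip 0.78 [ 0.462 -0.274  0.035] [216. 211.]
scene knob_seat 0.88 [ 0.46  -0.275  0.021] [216. 214.]
scene knob_seat 0.85 [ 0.533 -0.172  0.015] [266. 229.]
scene knob_seat 0.72 [ 0.376 -0.388  0.018] [162. 199.]
scene shaft_top 0.38 [0.553 0.202 0.096] [422. 174.]
scene hob 0.91 [ 0.664  0.171 -0.   ] [423. 238.]
scene hob 0.41 [ 0.577 -0.46   0.06 ] [140. 271.]
scene round_knob_mid 0.57 [ 0.624 -0.24   0.011] [249. 271.]
scene grinder_mid 0.9 [ 0.576 -0.461  0.058] [140. 271.]
scene lighter_mid 0.63 [ 0.364 -0.021  0.007] [304. 162.]
top cam [ 0.29 -0.11  1.21]
top knob_grip 0.96 [ 0.532 -0.171  0.038] [300. 215.]
top knob_grip 0.91 [ 0.379 -0.388  0.037] [403. 277.]
top knob_grip 0.82 [ 0.496 -0.372  0.037] [390. 225.]
top knob_seat 0.97 [ 0.494 -0.373  0.02 ] [389. 228.]
top knob_seat 0.91 [ 0.379 -0.386  0.014] [399. 278.]
top knob_seat 0.84 [ 0.531 -0.167  0.017] [298. 217.]
top hob 0.93 [0.659 0.174 0.005] [151. 173.]
top round_knob_mid 0.6 [ 0.624 -0.235  0.015] [324. 177.]
top grinder_mid 0.64 [ 0.577 -0.456  0.061] [426. 186.]
```

View pics/top0.png

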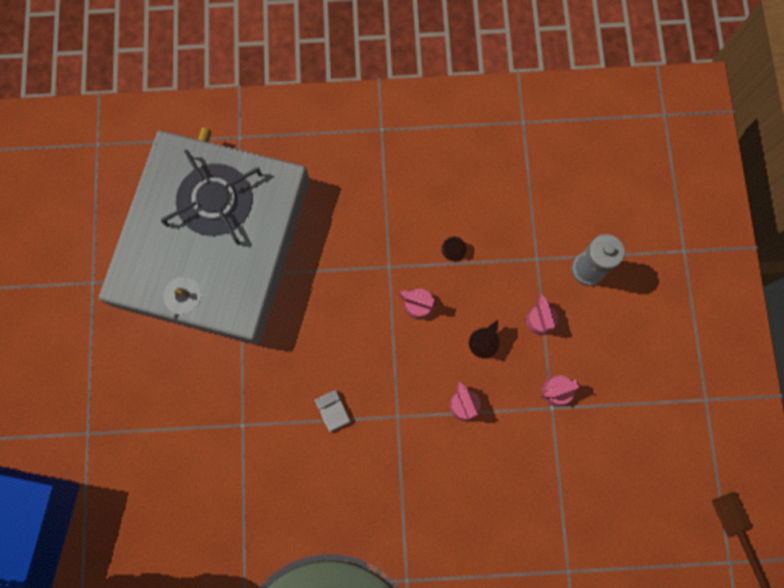

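View pics/a.png

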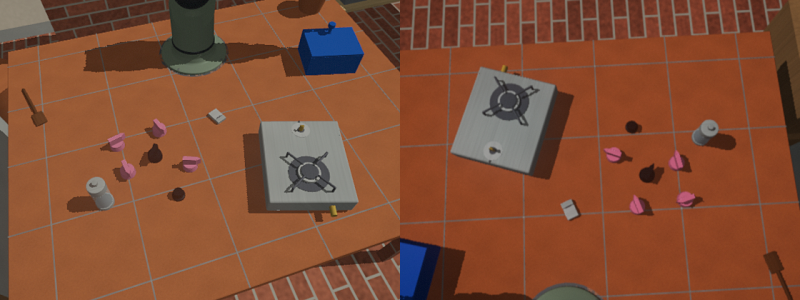

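The top image (784 px wide) shows four pink bar knobs at (419,303), (542,318), (465,403) and (560,390). The black bar knob with a nose is at (484,343), the small round black knob at (455,248), and the brass shaft at (182,294). The black one at (484,343) is the one meant: black, with a bar and a nose. I'll confirm it in a crop and fit poses to the silhouettes.

```bash
cat > fit.py <<'E'
from h import *
from scipy.optimize import minimize
def circ(r,z,n=40): a=np.linspace(0,2*np.pi,n,endpoint=False); return np.c_[r*np.cos(a),r*np.sin(a),np.full(n,z)]
def prism(xy,z0,z1): xy=np.array(xy); return np.vstack([np.c_[xy,np.full(len(xy),z)] for z in(z0,z1)])
KNOB=[np.vstack([circ(.025,0),circ(.025,.023)]),prism([(-.022,-.007),(-.022,.007),(.022,.007),(.022,-.007)],.023,.049),prism([(.022,.007),(.022,-.007),(.036,0)],.023,.049)]
HOB=[prism([(-.15,-.13),(-.15,.13),(.15,.13),(.15,-.13)],0,.07)]
S=4
def sil(p,parts,x,y,yaw,z=0):
    m=np.zeros((420*S,560*S),np.uint8); c,s=np.cos(yaw),np.sin(yaw)
    for P in parts:
        X=P@np.array([[c,s,0],[-s,c,0],[0,0,1]])+[x,y,z]
        C=X@p["R"].T+p["t"]; u=C@p["intrinsics"].T; u=u[:,:2]/u[:,2:]
        cv2.fillConvexPoly(m,cv2.convexHull(((u+.5)*S*16).astype(np.int32)),1,shift=4)
    return cv2.resize(m.astype(np.float32),(560,420),interpolation=cv2.INTER_AREA)
def fit(obs,parts,x0,z=0,d=(.008,.008,.3)):
    f=lambda v:sum(np.abs(sil(p,parts,*v,z)-m).sum()/m.sum() for p,m in obs)
    r=minimize(f,x0,method="Nelder-Mead",options=dict(initial_simplex=[x0]+[list(np.array(x0)+np.eye(3)[i]*d[i]) for i in range(3)],xatol=1e-4))
    return r.x,r.fun
E
python3 - <<'E'
from fit import *
ps=[bot.grab_frame(n) for n in("top","scene")]
ims=[]
for p,b in((ps[0],(310,210,390,270)),(ps[1],(180,180,260,240)),(ps[0],(90,180,170,240)),(ps[1],(380,150,460,210))):
    ims.append(cv2.resize(p["img"][b[1]:b[3],b[0]:b[2],::-1],(400,300),interpolation=cv2.INTER_CUBIC))
cv2.imwrite("pics/c.png",np.vstack([np.hstack(ims[:2]),np.hstack(ims[2:])]))
kob=[];hob=[]
for p in ps:
    for r in bot.trace("knob_grip",p):
        m=r["region"]; c=p["img"][m].mean(0); 
        print("knob",round(r["conf"],2),m.sum(),np.round(np.argwhere(m).mean(0)[::-1]),np.round(c))
        if c.max()<70 and np.linalg.norm(np.argwhere(m).mean(0)[::-1]-proj(p,[.462,-.274,.03]))<10: kob.append((p,m.astype(np.float32)))
    r=bot.trace("hob",p)[0]; hob.append((p,r["region"].astype(np.float32)))
print(len(kob))
for y in(-.6,-.2,-1.,2.5): print("knob",fit(kob,KNOB,[.462,-.274,y]))
# hob: dilute pan support via individual fits
for o in(hob,hob[:1],hob[1:]):print("hob",fit(o,HOB,[.661,.173,-.27],d=(.008,.008,.1)))
x,y,w=fit(hob,HOB,[.661,.173,-.27],d=(.008,.008,.1))[0]
s=[x-.11*np.cos(w),y-.11*np.sin(w),.096]; print("shaft",s,[proj(p,s) for p in ps])
for p in ps:print([ (round(r["conf"],2),np.round(r["xyz"],3)) for r in bot.spot_point("shaft_top",p)])
E
```

```text
knob 0.77 429 [399. 278.] [161.  77.  98.]
knob 0.7 406 [332. 288.] [161.  78.  99.]
knob 0.69 415 [387. 226.] [160.  77.  98.]
knob 0.66 387 [298. 216.] [163.  79. 100.]
knob 0.63 408 [346. 243.] [44. 23. 18.]
knob 0.96 430 [164. 200.] [152.  89. 103.]
knob 0.78 395 [217. 216.] [59. 35. 28.]
knob 0.77 457 [179. 239.] [149.  88.  99.]
knob 0.77 458 [267. 229.] [142.  82.  94.]
knob 0.58 428 [223. 181.] [136.  79.  86.]
2
knob (array([ 0.46310987, -0.27284465, -0.51728195]), np.float64(0.29324233531951904))
knob (array([ 0.46308078, -0.27290159, -0.48838451]), np.float64(0.2929227948188782))
knob (array([ 0.46314043, -0.27285223, -0.51688721]), np.float64(0.29291075468063354))
knob (array([ 0.46356892, -0.27277868,  2.70337414]), np.float64(0.36606788635253906))
hob (array([ 0.66001364,  0.17122341, -0.31538786]), np.float64(0.08721902221441269))
hob (array([ 0.66170894,  0.17218799, -0.31793134]), np.float64(0.034418538212776184))
hob (array([ 0.65591096,  0.1699093 , -0.31939869]), np.float64(0.04422084987163544))
shaft [np.float64(0.5554392597422284), np.float64(0.20534378068977616), 0.096] [array([126.66003596, 207.90566011]), array([424.16818111, 174.82026167])]
[(0.35, array([0.55 , 0.208, 0.095]))]
[(0.38, array([0.552, 0.202, 0.098]))]
```

View pics/c.png

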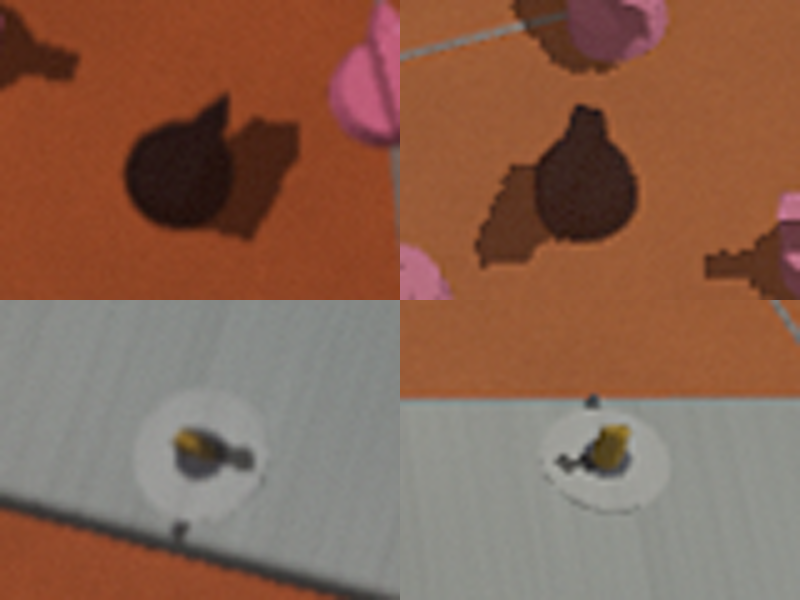

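The crop confirms it: the knob is black with a pointed tip at top px (355,229), and the shaft top is at (128,208) with its mark at (126,216) toward the robot. The knob's yaw needs a sharper fit, so I'll use a colour mask and a contrast-stretched view.

Run:
```python
from fit import *
ps=[bot.grab_frame(n) for n in("top","scene")]
obs=[];ims=[]
for p,b,t in((ps[0],(325,222,381,264),None),(ps[1],(190,194,246,236),None)):
    im=p["img"].astype(float); sub=im[b[1]:b[3],b[0]:b[2]]
    m=np.zeros((420,560),np.float32); c=proj(p,[.463,-.273,.025])
    red=im[:,:,0]; t=58 if p is ps[0] else 75
    yy,xx=np.mgrid[:420,:560]
    m[(red-im[:,:,2]<t-20)&(red<t+15)&(np.hypot(xx-c[0],yy-c[1])<18)]=1
    m=cv2.morphologyEx(m,cv2.MORPH_OPEN,np.ones((2,2))); print(m.sum(), np.round(im[int(c[1]),int(c[0])]))
    obs.append((p,m)); 
    ims.append((p,b))
best=[]
for y in(-.5,-1.,0.,2.5,1.2,-2):
    r=fit(obs,KNOB,[.463,-.273,y]); best.append(r); print(np.round(r[0],4),round(r[1],3))
v=min(best,key=lambda r:r[1])[0]
rows=[]
for (p,b),(_,m) in zip(ims,obs):
    s=p["img"][b[1]:b[3],b[0]:b[2],::-1].astype(float)
    e=np.clip((s-10)*3.5,0,255).astype(np.uint8); e=cv2.resize(e,(392,294),interpolation=cv2.INTER_NEAREST)
    q=e.copy()
    for mm,col in((sil(p,KNOB,*v),(0,255,0)),(m,(255,0,0))):
        k=cv2.resize(mm[b[1]:b[3],b[0]:b[2]],(392,294))>.5
        cs,_=cv2.findContours(k.astype(np.uint8),0,2); cv2.drawContours(q,cs,-1,col,1)
    rows.append(np.hstack([e,q]))
cv2.imwrite("pics/d.png",np.vstack(rows))
p=ps[0]; print("tip",ray(p,(355.4,229),.049))
```

```text
370.0 [43. 25. 21.]
391.0 [55. 32. 26.]
[ 0.4629 -0.2748 -0.6672] 0.415
[ 0.4629 -0.2747 -0.5493] 0.417
[ 0.463  -0.2747 -0.6151] 0.416
[ 0.4633 -0.2748  2.5873] 0.439
[ 0.4635 -0.2745  2.6271] 0.441
[ 0.4634 -0.2749 -0.7363] 0.418
tip [ 0.49012782 -0.29161047  0.049     ]
```

View pics/d.png

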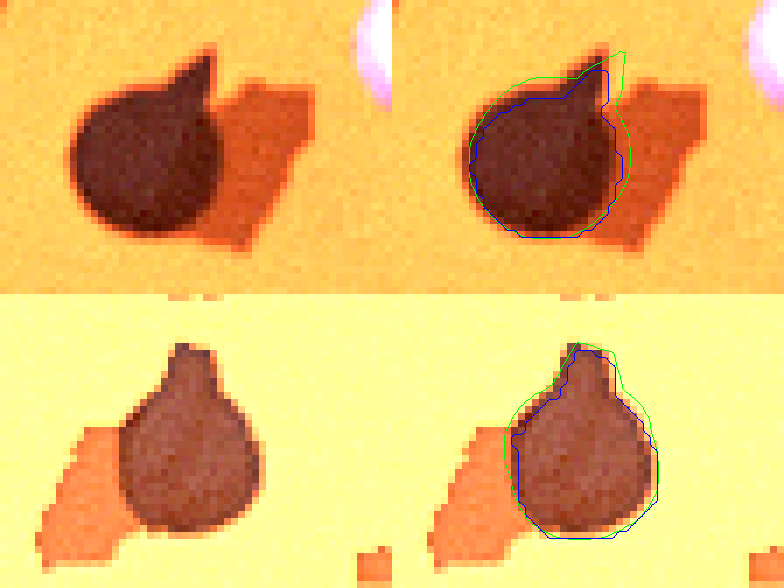

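```bash
python3 -m jog '[[[0,0,0,0,0,0.1,0.7],[0,0,0,0,0,0.1,0.7]]]' 60; python3 -c "
from h import *;o=bot.observe();print(np.round(o['qpos'],3),o['tool_rot'],o['grip_width'])"
```

```text
clock: 1.5
position: [0.1655, 0.6027, 0.3039]
tool_rot: [-3.142, -0.0, 2.67]
force: [0.5, -0.1, 0.1]
grip_width: 0.0602
finger_force: 0.0
[-1.406  0.522  0.013  1.601 -0.008  1.019 -0.292] [-3.14152794e+00 -7.89543240e-05  2.66968551e+00] 0.060231113480988606
```

In the stretched view the sharp nose is in the top camera at (355,229), and the far bar end is flat in the scene camera. So the knob is at (0.463,-0.274) with nose yaw ≈ -0.58. The goal yaw is ≈ 2.82. I'll plan an arc to a point above the knob.

```bash
cat > plan.py <<'E'
from h import *
def arc(x,y,z,yaw,n,turn=None):
    o=bot.observe(); p=np.array(o["position"]); w=o["tool_rot"][2]
    a0,r0=np.arctan2(p[1],p[0]),np.hypot(p[0],p[1]); a1,r1=np.arctan2(y,x),np.hypot(x,y)
    d=turn if turn is not None else (yaw-w+np.pi)%(2*np.pi)-np.pi
    for i in range(n):
        s=(i+1)/n; a=a0+(a1-a0)*s; r=r0+(r1-r0)*s; q=np.array([r*np.cos(a),r*np.sin(a),o["position"][2]+(z-o["position"][2])*s])
        e=q-p; R=Ro.from_euler("xyz",[np.pi,0,w]); b=np.round(R.inv().apply(e)*1000); dw=np.round(-d/n,3)
        print([*b.astype(int).tolist(),0,0,float(dw)],end="\n" if i%5==4 else ",")
        p=p+R.apply(b/1000); w-=dw
    print("\nend",p,w)
E
python3 -c "
from plan import *
arc(.463,-.274,.2,-.58,24,-3.25)"
```

```text
[-48, 4, 4, 0, 0, 0.135],[-47, 7, 5, 0, 0, 0.135],[-46, 10, 4, 0, 0, 0.135],[-45, 12, 4, 0, 0, 0.135],[-45, 15, 5, 0, 0, 0.135]
[-43, 17, 4, 0, 0, 0.135],[-42, 20, 4, 0, 0, 0.135],[-40, 21, 5, 0, 0, 0.135],[-39, 24, 4, 0, 0, 0.135],[-37, 26, 4, 0, 0, 0.135]
[-35, 28, 5, 0, 0, 0.135],[-33, 30, 4, 0, 0, 0.135],[-32, 32, 4, 0, 0, 0.135],[-29, 33, 5, 0, 0, 0.135],[-28, 34, 4, 0, 0, 0.135]
[-25, 36, 4, 0, 0, 0.135],[-23, 37, 5, 0, 0, 0.135],[-20, 38, 4, 0, 0, 0.135],[-18, 39, 4, 0, 0, 0.135],[-16, 39, 5, 0, 0, 0.135]
[-14, 40, 4, 0, 0, 0.135],[-10, 41, 4, 0, 0, 0.135],[-9, 41, 5, 0, 0, 0.135],[-6, 41, 4, 0, 0, 0.135],
end [ 0.46305103 -0.2743612   0.19989257] -0.5703144902203094
```

```bash
python3 -m jog '[[[-48,4,4,0,0,0.135,0.7],[-47,7,5,0,0,0.135,0.7],[-46,10,4,0,0,0.135,0.7],[-45,12,4,0,0,0.135,0.7],[-45,15,5,0,0,0.135,0.7]]]'
python3 -m jog '[[[-43,17,4,0,0,0.135,0.7],[-42,20,4,0,0,0.135,0.7],[-40,21,5,0,0,0.135,0.7],[-39,24,4,0,0,0.135,0.7],[-37,26,4,0,0,0.135,0.7]]]' >/dev/null
python3 -m jog '[[[-35,28,5,0,0,0.135,0.7],[-33,30,4,0,0,0.135,0.7],[-32,32,4,0,0,0.135,0.7],[-29,33,5,0,0,0.135,0.7],[-28,34,4,0,0,0.135,0.7]]]'
python3 -m jog '[[[-25,36,4,0,0,0.135,0.7],[-23,37,5,0,0,0.135,0.7],[-20,38,4,0,0,0.135,0.7],[-18,39,4,0,0,0.135,0.7],[-16,39,5,0,0,0.135,0.7]]]' >/dev/null
python3 -m jog '[[[-14,40,4,0,0,0.135,0.5],[-10,41,4,0,0,0.135,0.5],[-9,41,5,0,0,0.135,0.5],[-6,41,4,0,0,0.135,0.5],[0,0,0,0,0,0,0.5]]]'
python3 - <<'E'
from plan import *
arc(.463,-.274,.13,-.58,3)
p=bot.grab_frame("top");o=bot.grab_frame("scene")
cv2.imwrite("pics/e.png",np.hstack([cv2.resize(q["img"][b[1]:b[3],b[0]:b[2],::-1],(400,300),interpolation=cv2.INTER_CUBIC) for q,b in((p,(290,190,410,280)),(o,(160,150,280,240)))]))
for q in(p,o): print([(round(r["conf"],2),np.round(r["xyz"],3)) for r in bot.spot_point("knob_grip",q)])
E
```

```text
clock: 2.0
position: [0.3698, 0.4824, 0.2819]
tool_rot: [3.141, -0.0, 1.993]
force: [0.8, 0.5, 0.1]
grip_width: 0.0598
finger_force: 0.0
clock: 3.0
position: [0.5658, 0.0878, 0.2388]
tool_rot: [3.141, -0.0, 0.643]
force: [0.2, 1.0, -0.4]
grip_width: 0.0596
finger_force: 0.0
clock: 4.0
position: [0.4632, -0.2774, 0.2]
tool_rot: [3.139, -0.0, -0.578]
force: [0.0, 1.0, -0.0]
grip_width: 0.0426
finger_force: 0.0
[-1, -1, 23, 0, 0, 0.001],[0, -1, 24, 0, 0, 0.001],[-1, -1, 23, 0, 0, 0.001],
end [ 0.46314891 -0.27384232  0.12996977] -0.5808114920152979
[(0.7, array([ 0.377, -0.388,  0.034])), (0.57, array([ 0.359, -0.239,  0.036]))]
[(0.72, array([ 0.532, -0.172,  0.034])), (0.65, array([ 0.495, -0.372,  0.038])), (0.6, array([ 0.378, -0.384,  0.036])), (0.58, array([ 0.461, -0.271,  0.032])), (0.43, array([ 0.367, -0.235,  0.034]))]
```

```bash
python3 -m jog '[[[-2,-3,30,0,0,0,0.5],[0,0,30,0,0,0,0.5],[0,0,25,0,0,0,0.5],[0,0,15,0,0,0,0.5],[0,0,0,0,0,0,0.5]]]'
python3 -m jog '[[[0,0,0,0,0,0,0],[0,0,0,0,0,0,0],[0,0,0,0,0,0,0],[0,0,0,0,0,0,0],[0,0,0,0,0,0,0]]]' 60
```

```text
clock: 4.7
position: [0.4664, -0.2687, 0.0987]
tool_rot: [3.142, 0.002, -0.565]
force: [-0.1, 1.3, 0.2]
grip_width: 0.0429
finger_force: 0.0
clock: 5.2
position: [0.467, -0.2697, 0.101]
tool_rot: [-3.141, -0.002, -0.566]
force: [0.1, 0.2, 9.4]
grip_width: 0.013
finger_force: 61.5
```

View pics/e.png

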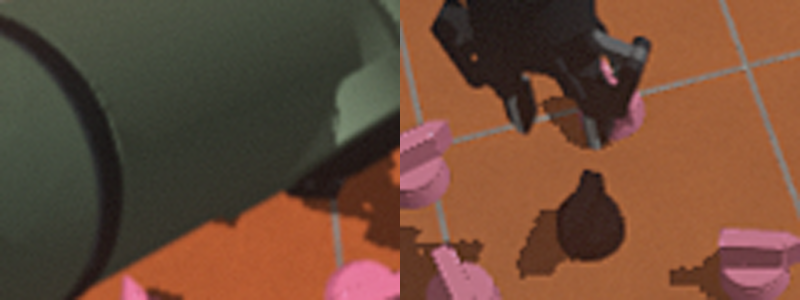

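The grip holds at 13 mm with 61 N on the pads. Next I lift and plan the turn to the shaft.

```bash
python3 -m jog '[[[0,0,-10,0,0,0,0],[0,0,-35,0,0,0,0],[0,0,-45,0,0,0,0],[0,0,-45,0,0,0,0],[0,0,0,0,0,0,0]]]' 60
python3 -c "
from plan import *
arc(.555,.205,.24,2.826,25,2.826+.566)"
```

```text
clock: 5.7
position: [0.4675, -0.2707, 0.2404]
tool_rot: [-3.14, -0.007, -0.567]
force: [0.5, -0.4, -2.9]
grip_width: 0.0129
finger_force: 60.3
[1, -19, 0, 0, 0, -0.136],[3, -19, 0, 0, 0, -0.136],[5, -19, 0, 0, 0, -0.136],[6, -18, 0, 0, 0, -0.136],[9, -18, 0, 0, 0, -0.136]
[10, -16, 0, 0, 0, -0.136],[12, -16, 0, 0, 0, -0.136],[13, -14, 0, 0, 0, -0.136],[15, -13, 0, 0, 0, -0.136],[16, -12, 0, 0, 0, -0.136]
[17, -9, 0, 0, 0, -0.136],[18, -9, 0, 0, 0, -0.136],[19, -6, 0, 0, 0, -0.136],[20, -4, 0, 0, 0, -0.136],[20, -2, 0, 0, 0, -0.136]
[20, -1, 0, 0, 0, -0.136],[20, 2, 0, 0, 0, -0.136],[20, 4, 0, 0, 0, -0.136],[20, 6, 0, 0, 0, -0.136],[19, 7, 0, 0, 0, -0.136]
[18, 10, 0, 0, 0, -0.136],[17, 12, 0, 0, 0, -0.136],[16, 13, 0, 0, 0, -0.136],[15, 15, 0, 0, 0, -0.136],[13, 16, 0, 0, 0, -0.136]

end [0.55530058 0.20516661 0.24037656] 2.833282005794287
```

```bash
python3 -m jog '[[[1,-19,0,0,0,-0.136,0],[3,-19,0,0,0,-0.136,0],[5,-19,0,0,0,-0.136,0],[6,-18,0,0,0,-0.136,0],[9,-18,0,0,0,-0.136,0]]]' >/dev/null
python3 -m jog '[[[10,-16,0,0,0,-0.136,0],[12,-16,0,0,0,-0.136,0],[13,-14,0,0,0,-0.136,0],[15,-13,0,0,0,-0.136,0],[16,-12,0,0,0,-0.136,0]]]'
python3 -m jog '[[[17,-9,0,0,0,-0.136,0],[18,-9,0,0,0,-0.136,0],[19,-6,0,0,0,-0.136,0],[20,-4,0,0,0,-0.136,0],[20,-2,0,0,0,-0.136,0]]]' >/dev/null
python3 -m jog '[[[20,-1,0,0,0,-0.136,0],[20,2,0,0,0,-0.136,0],[20,4,0,0,0,-0.136,0],[20,6,0,0,0,-0.136,0],[19,7,0,0,0,-0.136,0]]]' >/dev/null
python3 -m jog '[[[18,10,0,0,0,-0.136,0],[17,12,0,0,0,-0.136,0],[16,13,0,0,0,-0.136,0],[15,15,0,0,0,-0.136,0],[13,16,0,0,0,-0.136,0]]]'
python3 -m jog '[[[0,0,0,0,0,0,0],[0,0,0,0,0,0,0]]]'
python3 - <<'E'
from fit import *
P=[bot.grab_frame(n) for n in("top","scene")]
s=np.array([.5554,.2053,.096])
cut=[]
for p in P:
    u=proj(p,s).astype(int)
    print(u); b=(u[0]-40,u[1]-35,u[0]+40,u[1]+25)
    cut.append(cv2.resize(p["img"][b[1]:b[3],b[0]:b[2],::-1],(400,300),interpolation=cv2.INTER_CUBIC))
    for q in("knob_grip","knob_seat","shaft_top"): print(q,[(round(r["conf"],2),np.round(r["xyz"],3),np.round(proj(p,r["xyz"]))) for r in bot.spot_point(q,p) if r["xyz"][1]>0])
    for r in bot.trace("knob_grip",p): 
        c=np.argwhere(r["region"]).mean(0)[::-1]
        if p["img"][r["region"]].mean(0).max()<90: print("tr",round(r["conf"],2),c,r["region"].sum())
cv2.imwrite("pics/f.png",np.hstack(cut))
print(np.round(bot.observe()["qpos"],3))
E
```

```text
clock: 6.7
position: [0.5511, -0.0945, 0.2353]
tool_rot: [3.141, 0.0, 0.799]
force: [-0.4, -0.6, -0.9]
grip_width: 0.0128
finger_force: 60.3
clock: 8.2
position: [0.5537, 0.207, 0.2353]
tool_rot: [-3.141, 0.001, 2.839]
force: [0.0, -0.4, -0.4]
grip_width: 0.0128
finger_force: 60.3
clock: 8.4
position: [0.5539, 0.2061, 0.2351]
tool_rot: [-3.141, 0.0, 2.832]
force: [-0.4, 0.2, -0.4]
grip_width: 0.0125
finger_force: 60.3
[126 207]
knob_grip [(0.6, array([0.554, 0.203, 0.167]), array([118., 201.]))]
knob_seat [(0.52, array([0.559, 0.21 , 0.15 ]), array([117., 201.]))]
shaft_top []
tr 0.45 [117.64035088 209.36842105] 228
[424 174]
knob_grip [(0.56, array([0.555, 0.206, 0.17 ]), array([432., 154.]))]
knob_seat [(0.83, array([0.555, 0.203, 0.154]), array([429., 159.])), (0.62, array([ 0.663,  0.171, -0.002]), array([422., 238.]))]
shaft_top [(0.5, array([0.553, 0.205, 0.096]), array([424., 174.]))]
tr 0.57 [429.19896641 163.17571059] 387
[-0.415  0.548 -0.059  1.755  0.041  0.839  0.77 ]
```

View pics/f.png

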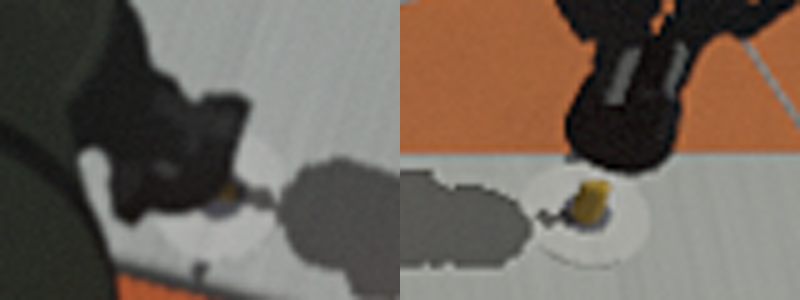

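The knob hangs over the shaft. In the scene crop its lower edge is at (625,170) and the brass shaft at (592,200), consistent with about 2 mm alignment. I'll descend and feel for contact.

```bash
python3 -m jog '[[[0,0,15,0,0,0,0],[0,0,15,0,0,0,0],[0,0,5,0,0,0,0],[0,0,0,0,0,0,0]]]' 80
python3 -m jog '[[[0,0,2,0,0,0,0],[0,0,2,0,0,0,0],[0,0,2,0,0,0,0],[0,0,0,0,0,0,0]]]'
python3 -m jog '[[[0,0,1,0,0,0,0],[0,0,1,0,0,0,0],[0,0,0,0,0,0,0]]]'
python3 -c "
from h import *;o=bot.observe();print(np.round(o['position'],4),np.round(o['force'],1),np.round(o['moment'],2))"
```

```text
clock: 9.3
position: [0.5538, 0.2063, 0.1994]
tool_rot: [-3.141, -0.001, 2.834]
force: [0.3, -0.3, -0.2]
grip_width: 0.0123
finger_force: 83.0
clock: 9.7
position: [0.554, 0.2063, 0.1939]
tool_rot: [-3.141, -0.0, 2.834]
force: [0.3, 0.5, 0.1]
grip_width: 0.0121
finger_force: 83.0
clock: 10.0
position: [0.554, 0.2063, 0.1918]
tool_rot: [-3.141, -0.0, 2.834]
force: [0.5, -0.7, -0.9]
grip_width: 0.012
finger_force: 83.1
[0.554  0.2063 0.1918] [ 0.5 -0.7 -0.9] [-0.06 -0.02 -0.02]
```

There's no contact 5 mm past the shaft top height, so the knob is entering. Continuing.

```bash
python3 -m jog '[[[0,0,2,0,0,0,0],[0,0,2,0,0,0,0],[0,0,0,0,0,0,0]]]'
python3 -m jog '[[[0,0,2,0,0,0,0],[0,0,2,0,0,0,0],[0,0,2,0,0,0,0],[0,0,0,0,0,0,0]]]'
python3 -m jog '[[[0,0,1,0,0,0,0],[0,0,1,0,0,0,0],[0,0,0,0,0,0,0]]]'
```

```text
clock: 10.3
position: [0.5537, 0.2062, 0.1877]
tool_rot: [-3.141, -0.001, 2.834]
force: [-4.9, -2.8, 3.7]
grip_width: 0.0121
finger_force: 83.7
clock: 10.7
position: [0.5534, 0.2059, 0.1813]
tool_rot: [-3.14, -0.001, 2.834]
force: [-3.7, -2.3, -2.5]
grip_width: 0.0124
finger_force: 83.0
clock: 11.0
position: [0.5534, 0.2059, 0.1795]
tool_rot: [-3.14, -0.001, 2.834]
force: [-4.7, -3.5, -0.8]
grip_width: 0.0123
finger_force: 83.0
```

```bash
python3 -m jog '[[[0.5,-0.7,1,0,0,0,0],[0,0,1,0,0,0,0],[0,0,0,0,0,0,0]]]'
python3 -m jog '[[[0,0,1,0,0,0,0],[0,0,1,0,0,0,0],[0,0,0,0,0,0,0]]]'
python3 -m jog '[[[0,0,1,0,0,0,0],[0,0,1,0,0,0,0],[0,0,0,0,0,0,0]]]'
```

```text
clock: 11.3
position: [0.5533, 0.2058, 0.1779]
tool_rot: [-3.141, -0.0, 2.834]
force: [-3.1, -3.1, 6.1]
grip_width: 0.0122
finger_force: 84.0
clock: 11.6
position: [0.5533, 0.2057, 0.1759]
tool_rot: [-3.141, -0.0, 2.834]
force: [-4.3, -3.7, 5.4]
grip_width: 0.0119
finger_force: 84.0
clock: 11.9
position: [0.5533, 0.2058, 0.174]
tool_rot: [-3.141, 0.0, 2.834]
force: [-5.4, -3.8, 7.2]
grip_width: 0.0122
finger_force: 84.2
```

```bash
python3 -m jog '[[[0,0,1,0,0,0,0],[0,0,1,0,0,0,0],[0,0,0,0,0,0,0]]]'
python3 -m jog '[[[0,0,1,0,0,0,0],[0,0,1,0,0,0,0],[0,0,0,0,0,0,0]]]'
```

```text
clock: 12.2
position: [0.5534, 0.2058, 0.1728]
tool_rot: [3.141, 0.0, 2.834]
force: [-8.6, -4.0, 18.5]
grip_width: 0.0124
finger_force: 86.0
clock: 12.5
position: [0.5536, 0.2059, 0.1723]
tool_rot: [3.141, 0.001, 2.833]
force: [-16.0, -8.0, 46.3]
grip_width: 0.0124
finger_force: 90.0
```

The hard stop is at the end of travel, about 6 mm after the spring began. I'll ease the push to a moderate force and check with a picture.

```bash
python3 -m jog '[[[0,0,-1.3,0,0,0,0],[0,0,0,0,0,0,0],[0,0,0,0,0,0,0]]]'
python3 - <<'E'
from h import *
P=[bot.grab_frame(n) for n in("scene","top")]
cut=[]
for p in P:
    u=proj(p,[.5554,.2053,.096]).astype(int); b=(u[0]-40,u[1]-35,u[0]+40,u[1]+25)
    cut.append(cv2.resize(p["img"][b[1]:b[3],b[0]:b[2],::-1],(400,300),interpolation=cv2.INTER_CUBIC))
    for q in("knob_grip","knob_seat"): print(q,[(round(r["conf"],2),np.round(r["xyz"],3)) for r in bot.spot_point(q,p) if r["xyz"][1]>0])
cv2.imwrite("pics/g.png",np.hstack(cut)); print(bot.observe()["force"])
E
```

```text
clock: 12.8
position: [0.5534, 0.2059, 0.1726]
tool_rot: [3.141, 0.001, 2.834]
force: [-10.4, -5.4, 27.6]
grip_width: 0.0122
finger_force: 87.2
knob_grip [(0.92, array([0.556, 0.209, 0.109]))]
knob_seat [(0.78, array([0.553, 0.205, 0.091]))]
knob_grip [(0.53, array([0.554, 0.201, 0.109]))]
knob_seat []
[-10.92373484  -5.54631269  27.2801751 ]
```

View pics/g.png

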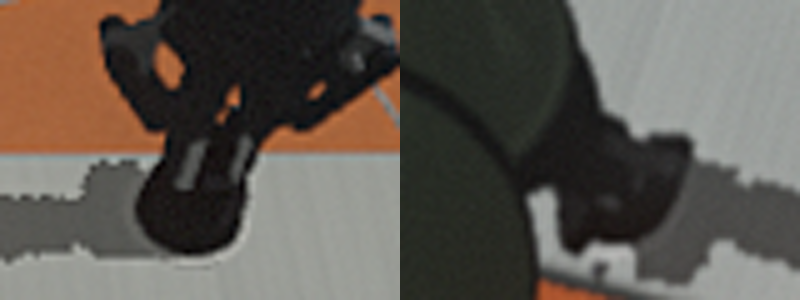

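The picture shows the knob down on the hob around the shaft (scene crop (190,225)), with its nose toward the mark. The networks put the seat at z≈0.091, where fully pressed is 0.090. The push is steady at 27 N.

```bash
python3 -c "
from workcell import bot
print(bot.job_done())"
```

```text
the job is handed in; nothing more can be done
None
```

The black bar knob is fully home on the D-shaft and held pressed in at the end of the valve's travel with about 27 N. I handed the job in at about 13 s; the call gave no verdict.

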